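Tip the filter cassette into its carrier and push it home

ROBOT

A 6-joint arm with a two-finger parallel gripper is mounted at the origin on a cart in front of the work surface, level with it; the furniture and walls round the work are solid. World frame = base frame: x ahead of the robot, y to its left, z up, the work surface at z = 0. Lengths are in m, angles in rad, forces in N, time in s.
With the tool pointing down it reaches from about 0.275 to 0.725 m from the base axis. Payload 5.6 kg.
Tool frame: the origin (TCP) lies midway between the tips of the shut fingers; the grasp point (between the pads) lies 19 mm behind it; z points along the fingers, y is the line along which they close (so a half turn about z gives the same grasp; the last joint's range is limited). The gripper opens to 85 mm and grips with 20 to 120 N. Pads are 22 mm wide; open, the fingers measure 114 mm over their backs; the gripper's body (76 mm by 85 mm) begins 54 mm behind the grasp point. The pads swing forward as they close: fully open they stand 13 mm farther back than shut.
Start: joints at [1.426, 0.255, 0.108, 0, -1.424, -0.285], TCP at [0.229, 0.5, 0.231] pointing down, gripper open.
Joint ranges: [-2.95, 2.95], [-1.21, 1.97], [-1.09, 1.5], [-2.87, 1.71], [-2.94, -0.07], [-3.05, 3.05]. Speed limits (rad/s): [2.57, 2.57, 3.14, 3.14, 3.14, 3.14].

INTERFACE

Orientations are given as a rotation vector (axis times angle).
In Python, from station import robot gives the robot as it stands. The module is installed in compiled form; this text tells all that it offers.
- The arm moves only by the tool send_rows, never from a script. Its argument "moves" is a list of rows, each an object of numbers: "dx", "dy", "dz": the shift along the tool's x, y, z in cm; "wx", "wy", "wz": the turn, a rotation vector about the tool's x, y, z in rad; "grip": the finger opening in cm, from 0 to 8.54. A call has 1 to 12 rows; each row shifts and turns the commanded pose from where the row before left it, along the tool's axes as they then stand; what a row does not reach is not made up. A row lasts 1/8 s, in which the tool goes at most 62.5 mm and 10.7 degrees, less where a joint would pass 70% of its speed; a pose out of reach is approached as far as the arm can. A call with a gripper value outside its range is refused whole. The fingers move at their own pace and stop on an object; "squeeze" is the grip in N (left out, the last holds). Time passes only in rows, so rows that do not move let the fingers close. It gives the time, the measured TCP pose, the force, the opening and the grip force at its end, in the units of the state.
- robot.state(): the state, without advancing time (a new reading comes with each control period).
- robot.capture(name): name is "scene" or "top"; returns (picture, depth): 480x640x3 uint8, blue, green, red; 480x640 float32, m along the optical axis (not along the pixel's ray), 0 where there is no reading.
- robot.calibration(name): a dict with "fx", "fy", "cx", "cy" (pixels), "dist_coeffs" ([k1, k2, p1, p2, k3] as OpenCV has them; the pictures are not rectified), "R" (3x3) and "t" (3): a world point X has camera coordinates R X + t. Camera axes: x right, y down, z forward; pixel columns grow to the right and rows downward; lengths in m; the calibration is good to about 2 mm. A picture is of the moment at which its call begins. calibration takes no time and is no camera call.
- robot.hand_in(): hands the job in; it is judged then, once.
The state is a dict: "t": time; "joint_positions": joint angles; "qvel": joint speeds; "effort": joint torques, N m; "ee_pos": TCP position; "tcp_rot": TCP orientation; "ft_force": force on the tool from outside, world axes, zero at the start; "wrist_torque": the same for the moment, N m; "opening": finger opening in m; "grip_force": force on a finger pad.
Only numpy, scipy, OpenCV 4.12 (cv2) and the standard library are available. Lean on these libraries where they do the work, as an engineer would, in place of code of your own. Each camera call takes 0.05 s, during which the arm holds its last target. There are 200 camera calls.

TASK

Without gripping or lifting anything, push the filter cassette that stands on its edge in the sheet-metal carrier so that it tips over, away from the carrier's open end, and lies flat in the carrier with its slotted face up. Then gently push the lying cassette along the carrier until its leading edge is fully home and square against the upright end stop. Do not disturb the other things on the bench.

Things in the scene. Friction and masses are not known exactly. Their poses are not given: they have to be found in the camera images.
- cassette: filter cassette, a stiff frame 180x210 mm, 45 mm thick, 0.3 to 0.6 kg, loose. Origin: centre of its plain 180x210 underside; own x along the 180 mm, y along the 210, z from the underside to the slotted face, which is recessed inside 16 mm frame bars: push on the bars. Starts standing 180 mm high on a 210x45 edge, own x up, underside towards the end stop, square to the carrier within 2 degrees.
- cassette_heel (a point): middle of the underside edge about which it tips (own x = -90 mm), at deck level from the start. Pushed near the top towards the stop with 1 to 2 N, the cassette pivots there without sliding; after 25 to 40 mm at the top it falls by itself. The heel creeps up to 15 mm towards the stop; above it then stands the rear edge face, 210 mm wide and 45 mm high, to push on.
- cassette_lead (a point): middle of the opposite underside edge (own x = +90 mm): uppermost while it stands; the leading edge, next to the end stop, when it lies. After the fall it is 20 to 65 mm short of the stop; the lying cassette slides under about 2 to 6 N.
- carrier: low tray of folded sheet steel, fixed. Origin: on the bench under its middle; own x from the open end to the end stop, within 35 degrees of the robot's forward direction; y to the left. Flat deck 12 mm above the bench, from x = -165 mm (open, no wall) to the stop at x = +160 mm, 234 mm wide between side lips 27 mm high. The stop is an upright plate across it, 42 mm high (heights above the bench).
- carrier_stop (a point): middle of the end stop's inner face, at deck height (carrier x = +160 mm).
- tee_1: cast pipe tee, about 50x60x32 mm, loose, left of the carrier. Leave it where it is. Origin: centre of its underside.
- big_nut: large hexagon nut, about 36x41x19 mm, loose, left of the carrier. Leave it where it is. Origin: centre of its underside.
- gas_cup_1: small ceramic welding gas cup standing on its wide end, 23 mm across, 42 mm high, loose, right of the carrier. Leave it where it is. Origin: centre of its underside.
- bolt_m16: large bolt lying down, about 27x71x24 mm, loose, right of the carrier. Leave it where it is. Origin: centre of its underside.
- elbow_4: pipe elbow, about 45x45x30 mm, loose, left of the carrier near its open end. Leave it where it is. Origin: centre of its underside.

How it is judged:
By the outcome, as a careful person would: the job done as asked, in the order asked, and still so for the second after the job is handed in, with the robot touching nothing.
It also fails if it takes over 45 s, if anything falls off the work surface, if the arm or the gripper's body presses on something with over 40 N, if the wrist force passes 120 N, or if a joint passes its speed limit or range.

## Working session

There is one attempt and no reset: what is moved stays moved. The work goes in short steps, Python scripts to look and compute and a tool call to move; the robot and the scene stay as the last step left them, time stands still between calls to the robot, and variables do not carry over. Pictures are saved under pics/ and viewed, at most 10 in all, crops included, and the job is handed in when it is done.

Besides the shell and the picture viewer there is one more tool, called after ">>>" in YAML: its name, and indented under it one key for each argument. send_rows: Moves the arm, as the interface text tells. Its arguments: {"type":"object","properties":{"moves":{"type":"array"},"squeeze":{"type":"number"}},"required":["moves"]}

```bash
mkdir -p pics; cat > h.py <<'E'
import numpy as np, cv2
from station import robot
def cap(n,f):
    im,d=robot.capture(n); cv2.imwrite(f'pics/{f}.png',im); np.save(f'{f}.npy',d); return im,d
def world(n,uv,depth=None,z=None):
    c=robot.calibration(n); K=np.array([[c['fx'],0,c['cx']],[0,c['fy'],c['cy']],[0,0,1.]])
    p=cv2.undistortPoints(np.array([[uv]],float),K,np.array(c['dist_coeffs']))[0,0]
    R=np.array(c['R']);t=np.array(c['t']); r=R.T@np.array([p[0],p[1],1]); o=-R.T@t
    s=depth if depth is not None else (z-o[2])/r[2]
    return o+s*r
E
python3 - <<'E'
from h import *
cap('scene','s0');cap('top','t0')
s=robot.state();print(s)
for n in('scene','top'):
    c=robot.calibration(n);print(n,-np.array(c['R']).T@np.array(c['t']),np.array(c['R'])[2])
E
```

```text
{'t': 0.1, 'joint_positions': array([ 1.42556952e+00,  2.55698098e-01,  1.07121699e-01, -4.29875303e-04,
       -1.42393313e+00, -2.84573103e-01]), 'qvel': array([ 0.00023391, -0.00169194,  0.00368594,  0.00082213,  0.00169298,
       -0.00132383]), 'effort': array([-3.58619815e-03, -3.87602949e+01,  2.38473219e+01,  5.37788272e+00,
       -3.77226068e-03, -3.58920147e-06]), 'ee_pos': array([0.22895318, 0.49957563, 0.23047482]), 'tcp_rot': array([ 3.06760903e+00, -6.69669916e-01, -4.78662199e-04]), 'ft_force': array([ 0.0219132 , -0.52487067,  0.17065513]), 'wrist_torque': array([-0.03112048,  0.02921586, -0.0309652 ]), 'grip_force': 0.0, 'opening': 0.08521056860098242}
scene [-0.10838671 -0.35863431  0.68367859] [ 0.71521911  0.41457028 -0.56266608]
top [0.51763948 0.07513236 1.2298782 ] [ 0.06446518 -0.0072218  -0.99789383]
```

View pics/s0.png

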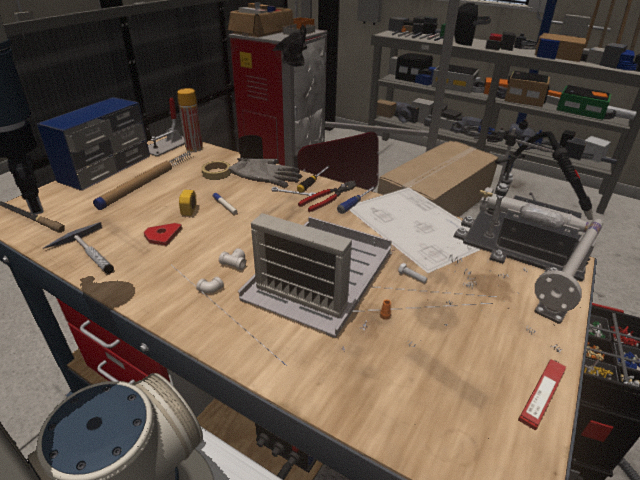

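View pics/t0.png

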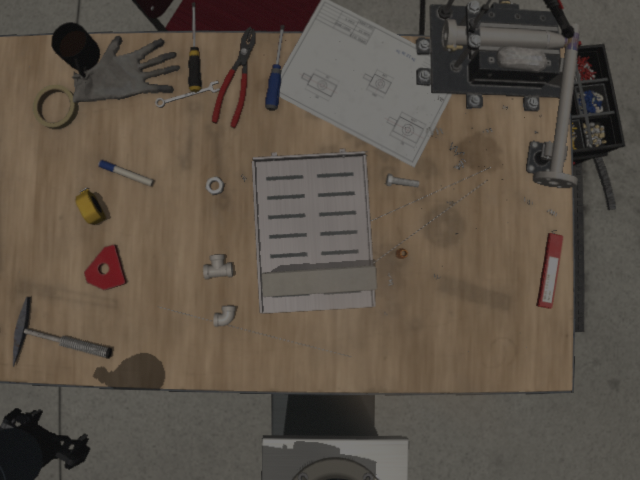

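The scene view shows the cassette standing near the carrier's open end, slotted face towards the robot. In the top view the carrier spans about (253,155)-(368,153) at the stop and (262,312)-(373,305) at the open end. The cassette's top is at (262-376, 262-297), with the elbow at (225,315) and the tee at (218,266) on the left. I'll enlarge the carrier next.

```bash
python3 - <<'E'
import cv2
im=cv2.imread('pics/t0.png')[145:325,200:420]
im=cv2.convertScaleAbs(im,alpha=1.5)
im=cv2.resize(im,None,fx=3.3333,fy=3.3333,interpolation=cv2.INTER_CUBIC)
cv2.imwrite('pics/t0c.png',im);print(im.shape)
E
```

```text
(600, 733, 3)
```

View pics/t0c.png

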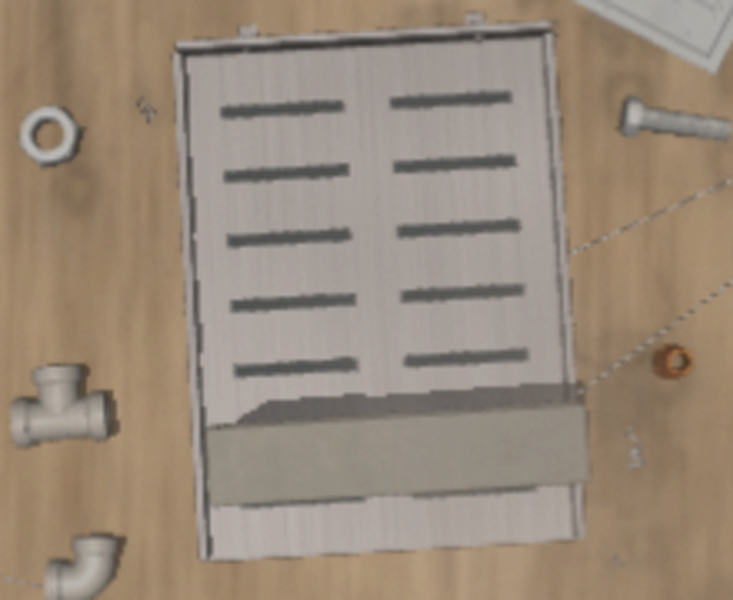

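The crop shows these points (crop pixels):
- **Cassette top:** corners (207,427), (583,405), (586,482) and (210,507).
- **Stop:** top inner edge roughly (183,52) to (550,35).
- **Open-end deck corners:** about (205,558) and (580,538).

```bash
cat >> h.py <<'E'
def crop(p): return (200+(p[0]+.5)/3.3333-.5,145+(p[1]+.5)/3.3333-.5)
E
python3 - <<'E'
from h import *
np.set_printoptions(precision=4,suppress=True)
d=np.load('t0.npy')
for nm,z,ps in [('cass',.192,[(207,427),(583,405),(586,482),(210,507)]),('stop',.042,[(183,52),(550,35)]),('open',.02,[(205,558),(580,538)])]:
    for p in ps: print(nm,world('top',crop(p),z=z))
for p in [(395,455),(370,300),(50,155),(60,410),(85,560),(672,362),(670,115)]:
    u=crop(p); print(p,world('top',u,depth=d[round(u[1]),round(u[0])]))
ds=np.load('s0.npy')
# refine: all cassette top points
W=[]
for v in range(240,320):
  for u in range(240,390):
    if d[v,u]>0:
      w=world('top',(u,v),depth=d[v,u])
      if .18<w[2]<.2: W.append(w)
W=np.array(W);print(len(W),W[:,2].mean());print(cv2.minAreaRect((W[:,:2]*1000).astype(np.float32)))
# slotted face from scene camera
W=[]
for v in range(210,320):
  for u in range(245,355):
    if ds[v,u]>0: 
      w=world('scene',(u,v),depth=ds[v,u])
      if .03<w[2]<.18 and w[0]<.46: W.append(w)
W=np.array(W);print(len(W),W.min(0),W.max(0))
E
```

```text
cass [0.5078 0.1515 0.192 ]
cass [ 0.523  -0.0547  0.192 ]
cass [ 0.4808 -0.0568  0.192 ]
cass [0.4641 0.149  0.192 ]
stop [0.7439 0.1829 0.042 ]
stop [ 0.759  -0.0507  0.042 ]
open [0.4228 0.1639 0.02  ]
open [ 0.439  -0.0753  0.02  ]
(395, 455) [0.4942 0.0482 0.1916]
(370, 300) [0.5896 0.0612 0.0114]
(50, 155) [0.6794 0.2691 0.0217]
(60, 410) [0.5154 0.2568 0.0318]
(85, 560) [0.4206 0.2396 0.0269]
(672, 362) [ 0.5528 -0.1362  0.004 ]
(670, 115) [ 0.7124 -0.1315  0.0205]Traceback (most recent call last):
  File "<stdin>", line 14, in <module>
  File "h.py", line 6, in world
    c=robot.calibration(n); K=np.array([[c['fx'],0,c['cx']],[0,c['fy'],c['cy']],[0,0,1.]])
ValueError: time passes only in moves, steps and waits
```

>>> send_rows:
  moves:
    - {"wz": -0.17, "grip": 8.5}
    - {"wz": -0.17}
    - {"wz": -0.17}
    - {"dx": 1.4, "dy": 5.2}
    - {"dx": 1.4, "dy": 5.2}
    - {"dx": 1.4, "dy": 5.2}
    - {"dx": 1.4, "dy": 5.2}
    - {"dx": 1.4, "dy": 5.2}
    - {"dx": 1.4, "dy": 5.2}
    - {"dx": 1.4, "dy": 5.2}
    - {"dx": 1.4, "dy": 5.2}
    - {"dx": 1.4, "dy": 5.2}

```text
invalid input
```

>>> send_rows:
  moves:
    - {"dx": 0, "dy": 0, "dz": 0, "wx": 0, "wy": 0, "wz": -0.17, "grip": 8.5}
    - {"dx": 0, "dy": 0, "dz": 0, "wx": 0, "wy": 0, "wz": -0.17, "grip": 8.5}
    - {"dx": 0, "dy": 0, "dz": 0, "wx": 0, "wy": 0, "wz": -0.17, "grip": 8.5}
    - {"dx": 1.4, "dy": 5.2, "dz": 0, "wx": 0, "wy": 0, "wz": 0, "grip": 8.5}
    - {"dx": 1.4, "dy": 5.2, "dz": 0, "wx": 0, "wy": 0, "wz": 0, "grip": 8.5}
    - {"dx": 1.4, "dy": 5.2, "dz": 0, "wx": 0, "wy": 0, "wz": 0, "grip": 8.5}
    - {"dx": 1.4, "dy": 5.2, "dz": 0, "wx": 0, "wy": 0, "wz": 0, "grip": 8.5}
    - {"dx": 1.4, "dy": 5.2, "dz": 0, "wx": 0, "wy": 0, "wz": 0, "grip": 8.5}
    - {"dx": 1.4, "dy": 5.2, "dz": 0, "wx": 0, "wy": 0, "wz": 0, "grip": 8.5}
    - {"dx": 1.4, "dy": 5.2, "dz": 0, "wx": 0, "wy": 0, "wz": 0, "grip": 8.5}
    - {"dx": 1.4, "dy": 5.2, "dz": 0, "wx": 0, "wy": 0, "wz": 0, "grip": 8.5}
    - {"dx": 1.4, "dy": 5.2, "dz": 0, "wx": 0, "wy": 0, "wz": 0, "grip": 8.5}

```text
t: 1.6
ee_pos: [0.3923, 0.0419, 0.2312]
tcp_rot: [-3.139, -0.127, -0.0]
ft_force: [0.8, 1.2, -0.2]
opening: 0.085
grip_force: 0.0
```

>>> send_rows:
  moves:
    - {"dx": 0, "dy": 0.2, "dz": 3.0, "wx": 0, "wy": 0, "wz": 0, "grip": 8.5}
    - {"dx": 1, "dy": 0, "dz": 3.0, "wx": 0, "wy": 0, "wz": 0, "grip": 8.5}
    - {"dx": 2, "dy": 0, "dz": 0, "wx": 0, "wy": 0, "wz": 0, "grip": 8.5}
    - {"dx": 1.5, "dy": 0, "dz": 0, "wx": 0, "wy": 0, "wz": 0, "grip": 8.5}
    - {"dx": 0.5, "dy": 0, "dz": 0, "wx": 0, "wy": 0, "wz": 0, "grip": 8.5}
    - {"dx": 0, "dy": 0, "dz": 0, "wx": 0, "wy": 0, "wz": 0, "grip": 8.5}

```text
t: 2.35
ee_pos: [0.4423, 0.0457, 0.1713]
tcp_rot: [-3.139, -0.126, 0.0]
ft_force: [-0.9, 0.3, 0.2]
opening: 0.0855
grip_force: 0.0
```

```bash
python3 - <<'E'
from h import *
s=robot.state();print(s['ee_pos'],s['ft_force'])
im,d=cap('scene','s1')
cv2.imwrite('pics/s1c.png',cv2.resize(im[120:350,200:420],None,fx=2.6,fy=2.6,interpolation=cv2.INTER_CUBIC))
E
```

```text
[0.44228151 0.04570856 0.17134387] [-0.92325453  0.27151925  0.24254035]
```

View pics/s1c.png

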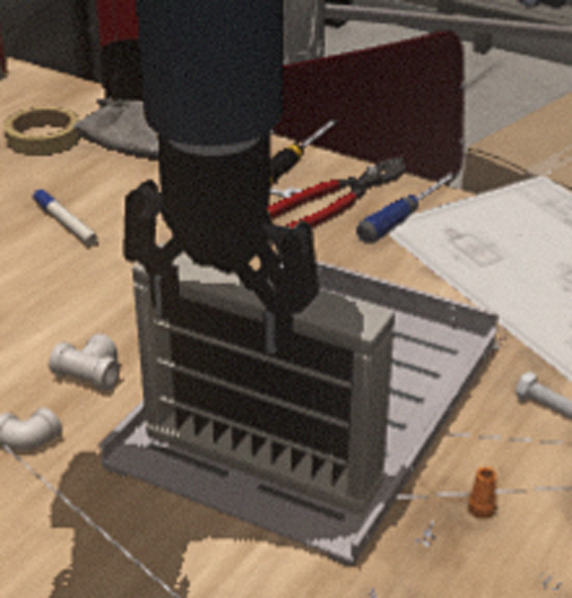

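The picture shows the open fingers just behind the slotted face, with tips at about crop (272,350) and (158,318). I'll check the tip height and the gap from depth.

```bash
python3 - <<'E'
from h import *
np.set_printoptions(precision=4,suppress=True)
ds=np.load('s1.npy')
for u,v in [(304,250),(304,252),(304,254),(304,255),(260,238),(260,241),(260,243)]:
    print(u,v,world('scene',(u,v),depth=ds[v,u]))
E
```

```text
304 250 [ 0.4354 -0.003   0.2014]
304 252 [ 0.4345 -0.0035  0.1975]
304 254 [ 0.4358 -0.0027  0.1917]
304 255 [ 0.4342 -0.0037  0.1908]
260 238 [0.4278 0.0937 0.1964]
260 241 [0.4257 0.0925 0.1911]
260 243 [0.4699 0.1302 0.145 ]
```

>>> send_rows:
  moves:
    - {"dx": 0.5, "dy": 0, "dz": 0.5, "wx": 0, "wy": 0, "wz": 0, "grip": 8.5}
    - {"dx": 0.4, "dy": 0, "dz": 0, "wx": 0, "wy": 0, "wz": 0, "grip": 8.5}
    - {"dx": 0.4, "dy": 0, "dz": 0, "wx": 0, "wy": 0, "wz": 0, "grip": 8.5}
    - {"dx": 0.3, "dy": 0, "dz": 0, "wx": 0, "wy": 0, "wz": 0, "grip": 8.5}
    - {"dx": 0.3, "dy": 0, "dz": 0, "wx": 0, "wy": 0, "wz": 0, "grip": 8.5}
    - {"dx": 0.3, "dy": 0, "dz": 0, "wx": 0, "wy": 0, "wz": 0, "grip": 8.5}
    - {"dx": 0.3, "dy": 0, "dz": 0, "wx": 0, "wy": 0, "wz": 0, "grip": 8.5}

```text
t: 3.28
ee_pos: [0.4673, 0.0476, 0.1663]
tcp_rot: [3.139, 0.126, -0.0]
ft_force: [-0.8, 0.3, 0.8]
opening: 0.085
grip_force: 0.3
```

>>> send_rows:
  moves:
    - {"dx": 0.3, "dy": 0, "dz": 0, "wx": 0, "wy": 0, "wz": 0, "grip": 8.5}
    - {"dx": 0.3, "dy": 0, "dz": 0, "wx": 0, "wy": 0, "wz": 0, "grip": 8.5}
    - {"dx": 0.3, "dy": 0, "dz": 0, "wx": 0, "wy": 0, "wz": 0, "grip": 8.5}
    - {"dx": 0.3, "dy": 0, "dz": 0, "wx": 0, "wy": 0, "wz": 0, "grip": 8.5}
    - {"dx": 0.3, "dy": 0, "dz": 0, "wx": 0, "wy": 0, "wz": 0, "grip": 8.5}

```text
t: 3.9
ee_pos: [0.4823, 0.0488, 0.1663]
tcp_rot: [-3.139, -0.126, -0.0]
ft_force: [-0.0, 0.3, 0.3]
opening: 0.085
grip_force: 0.2
```

```bash
python3 - <<'E'
from h import *
im,d=cap('scene','s2')
cv2.imwrite('pics/s2c.png',cv2.resize(im[120:350,200:420],None,fx=2.6,fy=2.6,interpolation=cv2.INTER_CUBIC))
E
```

```text
(no output)
```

View pics/s2c.png

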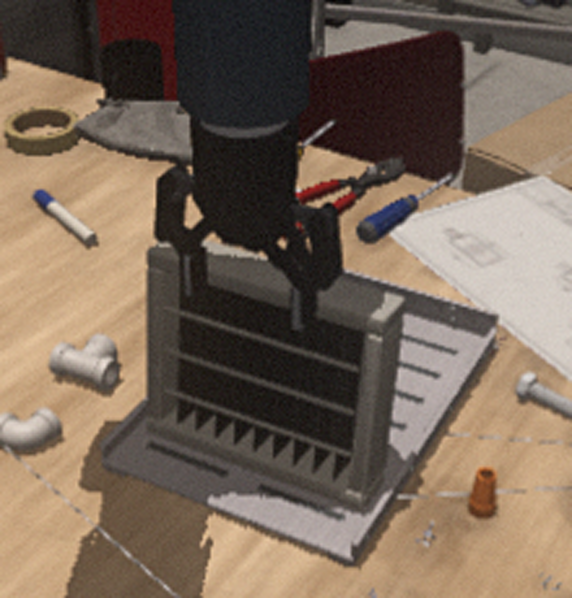

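The cassette is tilting about its heel: its rear bottom edge has lifted, and the fingers are on the top bar. I'll keep pushing slowly.

>>> send_rows:
  moves:
    - {"dx": 0.3, "dy": 0, "dz": 0, "wx": 0, "wy": 0, "wz": 0, "grip": 8.5}
    - {"dx": 0.3, "dy": 0, "dz": 0, "wx": 0, "wy": 0, "wz": 0, "grip": 8.5}
    - {"dx": 0.3, "dy": 0, "dz": 0, "wx": 0, "wy": 0, "wz": 0, "grip": 8.5}
    - {"dx": 0.3, "dy": 0, "dz": 0, "wx": 0, "wy": 0, "wz": 0, "grip": 8.5}
    - {"dx": 0.3, "dy": 0, "dz": 0, "wx": 0, "wy": 0, "wz": 0, "grip": 8.5}
    - {"dx": 0.3, "dy": 0, "dz": 0, "wx": 0, "wy": 0, "wz": 0, "grip": 8.5}
    - {"dx": 0.2, "dy": 0, "dz": 0, "wx": 0, "wy": 0, "wz": 0, "grip": 8.5}

```text
t: 4.82
ee_pos: [0.5022, 0.0504, 0.1662]
tcp_rot: [-3.139, -0.126, 0.0]
ft_force: [0.5, -0.6, 0.1]
opening: 0.0852
grip_force: 0.0
```

```bash
python3 - <<'E'
from h import *
im,d=cap('scene','s3')
cv2.imwrite('pics/s3c.png',cv2.resize(im[120:350,200:420],None,fx=2.6,fy=2.6,interpolation=cv2.INTER_CUBIC))
E
```

```text
(no output)
```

View pics/s3c.png

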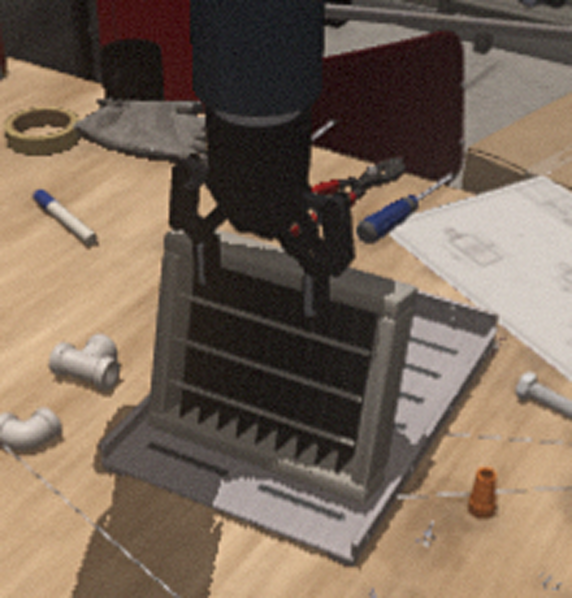

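It is tilted about 12-15°, near the balance point. A few more millimetres, then hold.

>>> send_rows:
  moves:
    - {"dx": 0.2, "dy": 0, "dz": 0, "wx": 0, "wy": 0, "wz": 0, "grip": 8.5}
    - {"dx": 0.2, "dy": 0, "dz": 0, "wx": 0, "wy": 0, "wz": 0, "grip": 8.5}
    - {"dx": 0.2, "dy": 0, "dz": 0, "wx": 0, "wy": 0, "wz": 0, "grip": 8.5}
    - {"dx": 0, "dy": 0, "dz": 0, "wx": 0, "wy": 0, "wz": 0, "grip": 8.5}
    - {"dx": 0, "dy": 0, "dz": 0, "wx": 0, "wy": 0, "wz": 0, "grip": 8.5}
    - {"dx": 0, "dy": 0, "dz": 0, "wx": 0, "wy": 0, "wz": 0, "grip": 8.5}
    - {"dx": 0, "dy": 0, "dz": 0, "wx": 0, "wy": 0, "wz": 0, "grip": 8.5}
    - {"dx": 0, "dy": 0, "dz": 0, "wx": 0, "wy": 0, "wz": 0, "grip": 8.5}

```text
t: 5.88
ee_pos: [0.508, 0.0509, 0.1663]
tcp_rot: [-3.139, -0.126, -0.0]
ft_force: [0.1, 0.1, -0.1]
opening: 0.0847
grip_force: 0.0
```

```bash
python3 - <<'E'
from h import *
im,d=cap('scene','s4')
cv2.imwrite('pics/s4c.png',cv2.resize(im[120:350,200:420],None,fx=2.6,fy=2.6,interpolation=cv2.INTER_CUBIC))
E
```

```text
(no output)
```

View pics/s4c.png

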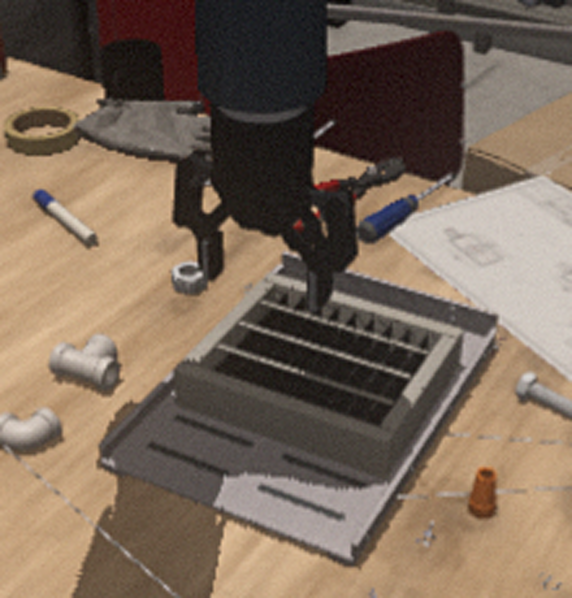

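The cassette lies flat with its slotted face up. Its rear upper edge runs from about crop (178,365) to (388,440), and the rear lower edge from (178,398) to (380,480). Now I'll measure the rear face.

```bash
python3 - <<'E'
from h import *
np.set_printoptions(precision=4,suppress=True)
ds=np.load('s4.npy')
f=lambda p:(200+(p[0]+.5)/2.6-.5,120+(p[1]+.5)/2.6-.5)
for p,z in [((178,368),.057),((388,445),.057),((178,398),.012),((380,482),.012)]: print(world('scene',f(p),z=z))
for p in [(200,390),(250,410),(300,430),(360,450)]:
    u=f(p);print(world('scene',u,depth=ds[round(u[1]),round(u[0])]))
E
```

```text
[0.5169 0.1497 0.057 ]
[ 0.5268 -0.0571  0.057 ]
[0.5259 0.1593 0.012 ]
[ 0.5276 -0.0517  0.012 ]
[0.5142 0.1242 0.0449]
[0.5181 0.0736 0.0418]
[0.5221 0.0248 0.0386]
[ 0.5251 -0.0324  0.0409]
```

>>> send_rows:
  moves:
    - {"dx": -3, "dy": 0, "dz": 0, "wx": 0, "wy": 0, "wz": 0.015, "grip": 8.5}
    - {"dx": -3, "dy": 0.2, "dz": 0, "wx": 0, "wy": 0, "wz": 0, "grip": 8.5}
    - {"dx": 0, "dy": 0, "dz": 4, "wx": 0, "wy": 0, "wz": 0, "grip": 8.5}
    - {"dx": 0, "dy": 0, "dz": 4, "wx": 0, "wy": 0, "wz": 0, "grip": 8.5}
    - {"dx": 0, "dy": 0, "dz": 4, "wx": 0, "wy": 0, "wz": 0, "grip": 8.5}
    - {"dx": 0, "dy": 0, "dz": 2.2, "wx": 0, "wy": 0, "wz": 0, "grip": 8.5}
    - {"dx": 0, "dy": 0, "dz": 1.2, "wx": 0, "wy": 0, "wz": 0, "grip": 8.5}
    - {"dx": 0, "dy": 0, "dz": 0, "wx": 0, "wy": 0, "wz": 0, "grip": 8.5}

```text
t: 6.92
ee_pos: [0.4482, 0.0444, 0.0121]
tcp_rot: [3.139, 0.103, -0.001]
ft_force: [-0.1, -0.7, 0.7]
opening: 0.0848
grip_force: 0.0
```

>>> send_rows:
  moves:
    - {"dx": 2, "dy": 0, "dz": 0, "wx": 0, "wy": 0, "wz": 0, "grip": 8.5}
    - {"dx": 2, "dy": 0, "dz": 0, "wx": 0, "wy": 0, "wz": 0, "grip": 8.5}
    - {"dx": 1, "dy": 0, "dz": 0, "wx": 0, "wy": 0, "wz": 0, "grip": 8.5}
    - {"dx": 0.4, "dy": 0, "dz": 0, "wx": 0, "wy": 0, "wz": 0, "grip": 8.5}
    - {"dx": 0.4, "dy": 0, "dz": 0, "wx": 0, "wy": 0, "wz": 0, "grip": 8.5}
    - {"dx": 0.4, "dy": 0, "dz": 0, "wx": 0, "wy": 0, "wz": 0, "grip": 8.5}
    - {"dx": 0.4, "dy": 0, "dz": 0, "wx": 0, "wy": 0, "wz": 0, "grip": 8.5}
    - {"dx": 0.4, "dy": 0, "dz": 0, "wx": 0, "wy": 0, "wz": 0, "grip": 8.5}

```text
t: 7.92
ee_pos: [0.5175, 0.0489, 0.0121]
tcp_rot: [3.14, 0.102, -0.002]
ft_force: [-4.1, 0.0, 3.0]
opening: 0.085
grip_force: 2.1
```

>>> send_rows:
  moves:
    - {"dx": 0.4, "dy": 0, "dz": 0, "wx": 0, "wy": 0, "wz": 0, "grip": 8.5}
    - {"dx": 0.4, "dy": 0, "dz": 0, "wx": 0, "wy": 0, "wz": 0, "grip": 8.5}
    - {"dx": 0.4, "dy": 0, "dz": 0, "wx": 0, "wy": 0, "wz": 0, "grip": 8.5}
    - {"dx": 0.4, "dy": 0, "dz": 0, "wx": 0, "wy": 0, "wz": 0, "grip": 8.5}
    - {"dx": 0.4, "dy": 0, "dz": 0, "wx": 0, "wy": 0, "wz": 0, "grip": 8.5}
    - {"dx": 0.4, "dy": 0, "dz": 0, "wx": 0, "wy": 0, "wz": 0, "grip": 8.5}
    - {"dx": 0.4, "dy": 0, "dz": 0, "wx": 0, "wy": 0, "wz": 0, "grip": 8.5}
    - {"dx": 0.3, "dy": 0, "dz": 0, "wx": 0, "wy": 0, "wz": 0, "grip": 8.5}

```text
t: 8.93
ee_pos: [0.5494, 0.0511, 0.0122]
tcp_rot: [3.14, 0.102, 0.0]
ft_force: [-2.7, 0.6, -1.3]
opening: 0.0851
grip_force: 1.1
```

>>> send_rows:
  moves:
    - {"dx": 0.2, "dy": 0, "dz": 0, "wx": 0, "wy": 0, "wz": 0, "grip": 8.5}
    - {"dx": 0.2, "dy": 0, "dz": 0, "wx": 0, "wy": 0, "wz": 0, "grip": 8.5}
    - {"dx": 0.2, "dy": 0, "dz": 0, "wx": 0, "wy": 0, "wz": 0, "grip": 8.5}

```text
t: 9.3
ee_pos: [0.5552, 0.0515, 0.0123]
tcp_rot: [-3.14, -0.102, 0.0]
ft_force: [-1.8, 0.0, -1.6]
opening: 0.0852
grip_force: 1.0
```

>>> send_rows:
  moves:
    - {"dx": 0.1, "dy": 0, "dz": 0, "wx": 0, "wy": 0, "wz": 0, "grip": 8.5}
    - {"dx": 0.1, "dy": 0, "dz": 0, "wx": 0, "wy": 0, "wz": 0, "grip": 8.5}
    - {"dx": 0.1, "dy": 0, "dz": 0, "wx": 0, "wy": 0, "wz": 0, "grip": 8.5}

```text
t: 9.68
ee_pos: [0.5581, 0.0517, 0.0123]
tcp_rot: [3.14, 0.102, -0.0]
ft_force: [-2.8, -1.5, -0.2]
opening: 0.0851
grip_force: 1.1
```

```bash
python3 - <<'E'
from h import *
im,d=cap('scene','s5')
cv2.imwrite('pics/s5c.png',cv2.resize(im[190:340,260:420],None,fx=3.75,fy=3.75,interpolation=cv2.INTER_CUBIC))
E
```

```text
(no output)
```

View pics/s5c.png

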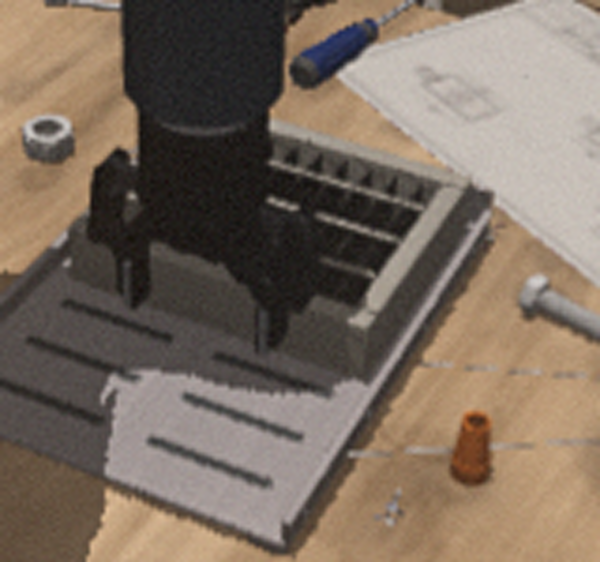

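Both fingers are square on the rear face, and the leading edge at crop (470,185) is within a few millimetres of the stop. I'll continue in 1 mm steps until the force rises.

>>> send_rows:
  moves:
    - {"dx": 0.1, "dy": 0, "dz": 0, "wx": 0, "wy": 0, "wz": 0, "grip": 8.5}
    - {"dx": 0.1, "dy": 0, "dz": 0, "wx": 0, "wy": 0, "wz": 0, "grip": 8.5}

```text
t: 9.98
ee_pos: [0.5601, 0.0518, 0.0123]
tcp_rot: [3.14, 0.102, -0.0]
ft_force: [-2.5, -0.6, 0.1]
opening: 0.0848
grip_force: 1.2
```

>>> send_rows:
  moves:
    - {"dx": 0.1, "dy": 0, "dz": 0, "wx": 0, "wy": 0, "wz": 0, "grip": 8.5}

```text
t: 10.1
ee_pos: [0.5611, 0.0519, 0.0123]
tcp_rot: [3.14, 0.102, 0.0]
ft_force: [-3.9, -0.3, -1.2]
opening: 0.085
grip_force: 1.3
```

>>> send_rows:
  moves:
    - {"dx": 0.1, "dy": 0, "dz": 0, "wx": 0, "wy": 0, "wz": 0, "grip": 8.5}

```text
t: 10.22
ee_pos: [0.5621, 0.0519, 0.0123]
tcp_rot: [3.14, 0.102, -0.0]
ft_force: [-1.9, 0.1, -1.0]
opening: 0.085
grip_force: 1.3
```

>>> send_rows:
  moves:
    - {"dx": 0.1, "dy": 0, "dz": 0, "wx": 0, "wy": 0, "wz": 0, "grip": 8.5}

```text
t: 10.35
ee_pos: [0.5631, 0.052, 0.0123]
tcp_rot: [3.14, 0.102, -0.0]
ft_force: [-2.5, 0.3, -1.0]
opening: 0.0851
grip_force: 1.4
```

>>> send_rows:
  moves:
    - {"dx": 0.1, "dy": 0, "dz": 0, "wx": 0, "wy": 0, "wz": 0, "grip": 8.5}

```text
t: 10.48
ee_pos: [0.5641, 0.0521, 0.0123]
tcp_rot: [-3.14, -0.102, -0.0]
ft_force: [-2.7, -0.1, 0.7]
opening: 0.085
grip_force: 1.4
```

>>> send_rows:
  moves:
    - {"dx": 0.1, "dy": 0, "dz": 0, "wx": 0, "wy": 0, "wz": 0, "grip": 8.5}

```text
t: 10.6
ee_pos: [0.5648, 0.0521, 0.0123]
tcp_rot: [3.14, 0.102, -0.001]
ft_force: [-6.2, 0.5, 3.6]
opening: 0.085
grip_force: 2.9
```

>>> send_rows:
  moves:
    - {"dx": 0.1, "dy": 0, "dz": 0, "wx": 0, "wy": 0, "wz": 0, "grip": 8.5}

```text
t: 10.72
ee_pos: [0.5648, 0.0521, 0.0123]
tcp_rot: [3.14, 0.102, -0.004]
ft_force: [-10.0, 0.8, 6.2]
opening: 0.0852
grip_force: 4.8
```

>>> send_rows:
  moves:
    - {"dx": 0.1, "dy": 0, "dz": 0, "wx": 0, "wy": 0, "wz": 0, "grip": 8.5}

```text
t: 10.85
ee_pos: [0.5648, 0.052, 0.0123]
tcp_rot: [3.139, 0.102, -0.007]
ft_force: [-13.0, 1.5, 9.2]
opening: 0.085
grip_force: 6.5
```

The cassette has stopped moving and the force is rising, so it is home. I'll back off, lift away and check.

>>> send_rows:
  moves:
    - {"dx": -0.5, "dy": 0, "dz": 0, "wx": 0, "wy": 0, "wz": 0, "grip": 8.5}
    - {"dx": -2, "dy": 0, "dz": 0, "wx": 0, "wy": 0, "wz": 0, "grip": 8.5}
    - {"dx": -4, "dy": 0, "dz": 0, "wx": 0, "wy": 0, "wz": 0, "grip": 8.5}
    - {"dx": -4, "dy": 0, "dz": -3, "wx": 0, "wy": 0, "wz": 0, "grip": 8.5}
    - {"dx": -4, "dy": 0, "dz": -4, "wx": 0, "wy": 0, "wz": 0, "grip": 8.5}
    - {"dx": -4, "dy": 0, "dz": -4, "wx": 0, "wy": 0, "wz": 0, "grip": 8.5}
    - {"dx": -3, "dy": 0, "dz": -4, "wx": 0, "wy": 0, "wz": 0, "grip": 8.5}
    - {"dx": 0, "dy": 0, "dz": 0, "wx": 0, "wy": 0, "wz": 0, "grip": 8.5}

```text
t: 11.85
ee_pos: [0.3541, 0.0393, 0.1663]
tcp_rot: [-3.135, -0.105, -0.016]
ft_force: [1.2, 0.1, -0.2]
opening: 0.0853
grip_force: 0.0
```

```bash
python3 - <<'E'
from h import *
im,d=cap('top','t6')
a=cv2.convertScaleAbs(im[145:325,200:420],alpha=1.5)
cv2.imwrite('pics/t6c.png',cv2.resize(a,None,fx=3.3333,fy=3.3333,interpolation=cv2.INTER_CUBIC))
cap('scene','s6')
E
```

```text
(no output)
```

View pics/t6c.png

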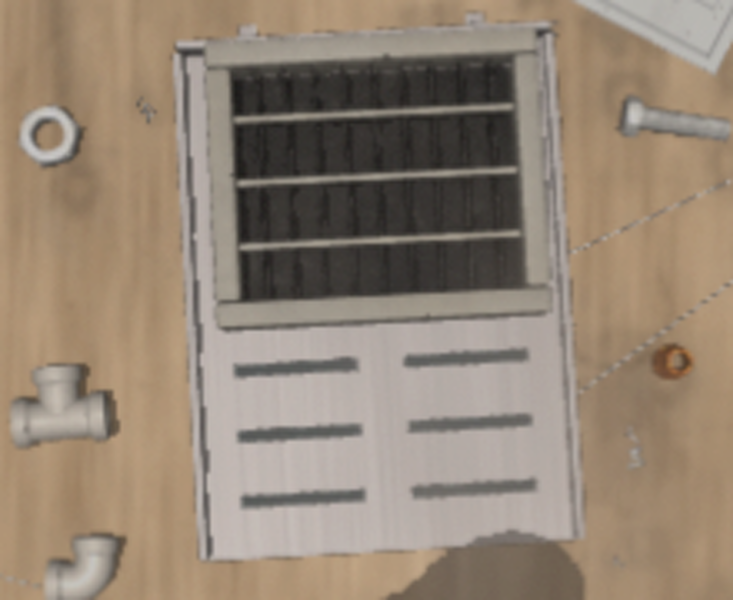

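The cassette lies slotted face up. Its leading edge, (205,42) to (537,28), is flush with and parallel to the stop. The nut, tee, elbow, bolt and gas cup are at the same pixels as before. Handing in.

```bash
python3 -c "
from station import robot
print(robot.hand_in())"
```

```text
the job is handed in; nothing more can be done
None
```

The cassette was tipped flat with its slotted face up and pushed home square against the end stop; nothing else on the bench moved, and the job was handed in at about 12 s on the robot's clock.

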